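Put the condiment caddy in order

ROBOT

A 7-joint arm with a two-finger parallel gripper is mounted at the origin on a cart in front of the work surface, level with it; the furniture and walls round the work are solid. World frame = base frame: x ahead of the robot, y to its left, z up, the work surface at z = 0. Lengths are in m, angles in rad, forces in N, time in s.
With the tool pointing down it reaches from about 0.425 to 0.875 m from the base axis. Payload 4.7 kg.
Tool frame: the origin (TCP) lies at the very end of the fingers, on their centre line; the grasp point (between the pads) lies 19 mm behind it; z points along the fingers, y is the direction in which the jaws open and shut (so a half turn about z gives the same grasp; the last joint's range is limited). The gripper opens to 85 mm and grips with 20 to 120 N. Pads are 22 mm wide; open, the fingers measure 114 mm over their backs; the gripper's body (76 mm by 85 mm) begins 54 mm behind the grasp point. The pads swing forward as they close: fully open they stand 13 mm farther back than shut.
Start: joints at [-1.239, 0.321, -0.07, 1.45, 0.023, 1.371, -0.057], TCP at [0.203, 0.617, 0.231] pointing down, gripper open.
Joint ranges: [-2.86, 2.86], [-0.3, 2.09], [-1.38, 1.24], [0.06, 2.45], [-1.56, 4.7], [0.09, 2.05], [-2.69, 2.69]. Speed limits (rad/s): [2.57, 2.57, 3.14, 3.14, 3.14, 3.14, 3.14].

INTERFACE

Orientations are given as a unit quaternion [w, x, y, z].
In Python, from station import * gives the robot as it stands.
- The arm moves only by the tool drive_tool, never from a script. Its argument "increments" is a list of rows, each an object with "offset": the shift along the tool's x, y, z in cm, a list of three; "delta_rot": the turn, a rotation vector about the tool's x, y, z in degrees, a list of three. A call has 1 to 10 rows; each row shifts and turns the commanded pose from where the row before left it, along the tool's axes as they then stand; what a row does not reach is not made up. A row lasts 1/12 s, in which the tool goes at most 41.7 mm and 7.16 degrees, less where a joint would pass 70% of its speed; a pose out of reach is approached as far as the arm can. A call is refused whole if a number of a shift passes 4.17 or a number of a turn 7.16, either way. A call with a gripper value outside its range is refused whole. "gripper" is the gripper's target within -1 to 1 (shut at 1, half-way at 0, fully open at -1), set as the call begins (left out, the last holds). The fingers move at their own pace and stop on an object; "force" is the grip in N (left out, the last holds). Time passes only in rows, so rows that do not move let the fingers close. It gives the time, the measured TCP pose, the force and the opening at its end, in the units of the state.
- get_state(): the state, without advancing time (a new reading comes with each control period).
- snapshot(name): name is "side" or "top" or "wrist"; returns the picture (480x640x3 uint8, blue, green, red); there is no depth.
- get_calibration(name): a dict with "fov_y" (degrees; the focal length in pixels is half the picture's height over the tangent of half this angle, whatever the lens; pixels are square), "cx", "cy" (the principal point, pixels), "T" (4x4, takes a point from camera to world coordinates). Camera axes: x right, y down, z forward; pixel columns grow to the right and rows downward; lengths in m; the calibration is good to about 2 mm. A picture is of the moment at which its call begins: read the wrist's pose just before it. get_calibration takes no time and is no camera call; for the wrist camera it gives the pose at the moment of the call.
- job_done(): hands the job in, once; it reports no verdict.
The state is a dict: "t": time; "qpos": joint angles; "dq": joint speeds; "joint_efforts": joint torques, N m; "ee_pos": TCP position; "eef_rot": TCP orientation; "wrist_force": force on the tool from outside, world axes, zero at the start; "moment": the same for the moment, N m; "grip_width": finger opening in m.
Only numpy, scipy, OpenCV 4.12 (cv2) and the standard library are available. Lean on these libraries where they do the work, as an engineer would, in place of code of your own. Each camera call takes 0.05 s, during which the arm holds its last target. There are 200 camera calls.

TASK

The condiment caddy has been tidied carelessly: the salt shaker and the square spice jar were dropped into pockets that belong to bigger things, and the pepper mill and the small brown carton were left on the worktop. Stand each of the four upright, fully down, in the pocket whose shape and size match its foot, so that every pocket of the caddy holds its own thing. Knock none of them over and do not push the cup about.

Things in the scene. Friction and masses are not known exactly. Their poses are not given: they have to be found in the camera images.
- pepper_mill_mid (a point): Pepper mill of dark turned wood, 150 mm tall, foot round, 58 mm across; from 109 to 139 mm up is a rounded head 50 mm across (grip it there, about 120 mm above its foot), with a 12 mm steel nut above. 0.18 kg, more or less. Stands on the worktop. The point is on its axis, half-way up (75 mm above its foot); z: up its axis.
- salt_shaker_mid (a point): Salt shaker, clear glass with a rounded grey metal top, 90 mm tall, foot round, 44 mm across; its collar and body are 40 to 44 mm across up to 74 mm, the top then narrows to 34 mm. Grip it 60 to 65 mm above its foot. 0.10 kg. At the start it stands in the pocket of the mill or of the carton. The point is on its axis, half-way up (45 mm above its foot); z: up its axis.
- square_jar_mid (a point): Spice jar, square body 42 x 42 mm with rounded corners, 96 mm tall, with a round ochre cap 41 mm across from 76 mm up. Grip it across two flat faces about 65 mm above its foot. 0.11 kg. At the start it stands in the pocket of the carton or of the mill (the one that the shaker is not in), turned a little out of line. The point is half-way up (48 mm above its foot); x and y: square to its flat faces, z: up.
- carton_mid (a point): Small closed brown carton, 71 mm (its x) x 49 mm (its y) x 81 mm tall, 0.15 kg, more or less. Stands upright on the worktop, turned any way. Grip it across its 49 mm, about 55 mm above its foot. The point is its centre (40.5 mm above its foot); z: up.
- pocket_mill (a point): Large round pocket, 66 mm across: for the pepper mill. Oak insert 88 x 88 x 26 mm, fixed in the steel caddy; pocket 18 mm deep with a 3 mm chamfered mouth. The point is the centre of the pocket's floor, 12 mm above the worktop (the insert's top is 30 mm above the worktop). x: across the caddy (away from the robot), y: along the row of four inserts (spaced 90 mm), z: up. The four inserts stand in any order along the row.
- pocket_shaker (a point): Small round pocket, 52 mm across: for the salt shaker. Oak insert 88 x 88 x 26 mm, fixed in the steel caddy; pocket 18 mm deep with a 3 mm chamfered mouth. The point is the centre of the pocket's floor, 12 mm above the worktop (the insert's top is 30 mm above the worktop). x: across the caddy (away from the robot), y: along the row of four inserts (spaced 90 mm), z: up. The four inserts stand in any order along the row.
- pocket_jar (a point): Small square pocket, 50 x 50 mm, its sides along x and y: for the square jar. Oak insert 88 x 88 x 26 mm, fixed in the steel caddy; pocket 18 mm deep with a 3 mm chamfered mouth. The point is the centre of the pocket's floor, 12 mm above the worktop (the insert's top is 30 mm above the worktop). x: across the caddy (away from the robot), y: along the row of four inserts (spaced 90 mm), z: up. The four inserts stand in any order along the row.
- pocket_carton (a point): Oblong pocket, 57 mm (x) x 79 mm (y): for the carton, whose long side lies along the row. Oak insert 88 x 88 x 26 mm, fixed in the steel caddy; pocket 18 mm deep with a 3 mm chamfered mouth. The point is the centre of the pocket's floor, 12 mm above the worktop (the insert's top is 30 mm above the worktop). x: across the caddy (away from the robot), y: along the row of four inserts (spaced 90 mm), z: up. The four inserts stand in any order along the row.
- cup_mid (a point): Bystander: white cup, 64 mm across and 54 mm tall, its handle on its -y side (88 mm over all); it stands on the worktop near the other things and stays where it is. The point is on the axis of its bowl, half-way up (27 mm).
Not all that is in view belongs to the job. What is shaped like the part that bears pocket_jar but red is not meant.

How it is judged:
By the outcome, as a careful person would: the job done as asked, in the order asked, and still so for the second after the job is handed in, with the robot touching nothing.
It also fails if it takes over 102 s, if anything falls off the work surface, if the arm or the gripper's body presses on something with over 40 N, if the wrist force passes 120 N, or if a joint passes its speed limit or range.

## Working session

There is one attempt and no reset: what is moved stays moved. The work goes in short steps, Python scripts to look and compute and a tool call to move; the robot and the scene stay as the last step left them, time stands still between calls to the robot, and variables do not carry over. Pictures are saved under pics/ and viewed, about 12 in all and at most 16, crops included, and the job is handed in when it is done.

Besides the shell and the picture viewer there is one more tool, called after "Emit:" as name(argument=value, ...) on one line, values as JSON. drive_tool: Moves the arm, as the interface text tells. Its arguments: {"type":"object","properties":{"increments":{"type":"array"},"gripper":{"type":"number"},"force":{"type":"number"}},"required":["increments"]}

```bash
mkdir -p pics; ls
python3 - <<'E'
from station import *
import cv2,numpy as np
s=get_state();print({k:np.round(v,3).tolist() for k,v in s.items()})
for n in("top","side"):
    im=snapshot(n);cv2.imwrite(f"pics/{n}0.png",im);c=get_calibration(n);print(n,c["fov_y"],c["cx"],c["cy"],np.round(c["T"],3).tolist(), [k for k in c])
E
```

```text
pics
{'t': 0.0, 'qpos': [-1.239, 0.322, -0.07, 1.452, 0.023, 1.371, -0.057], 'dq': [0.001, -0.001, -0.002, 0.001, -0.0, -0.001, -0.0], 'joint_efforts': [-0.0, -49.358, -0.382, -31.433, 0.013, 0.011, -0.0], 'ee_pos': [0.203, 0.617, 0.23], 'eef_rot': [-0.0, 0.158, 0.987, -0.001], 'wrist_force': [0.311, -0.031, -0.588], 'moment': [-0.032, 0.005, 0.01], 'grip_width': 0.085}
top 49.93678994243912 316.98458058168984 237.73288501916113 [[0.011, -0.987, 0.161, 0.363], [-1.0, -0.012, -0.009, 0.174], [0.011, -0.161, -0.987, 1.077], [0.0, 0.0, 0.0, 1.0]] ['fov_y', 'cx', 'cy', 'T']
side 47.87618152412684 320.73113652214414 245.07400762270157 [[-0.991, -0.081, 0.106, 0.427], [-0.132, 0.46, -0.878, 0.994], [0.022, -0.884, -0.467, 0.516], [0.0, 0.0, 0.0, 1.0]] ['fov_y', 'cx', 'cy', 'T']
```

View pics/top0.png

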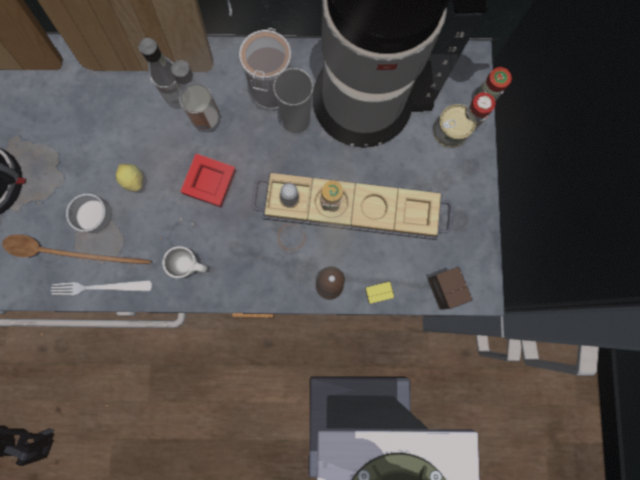

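View pics/side0.png

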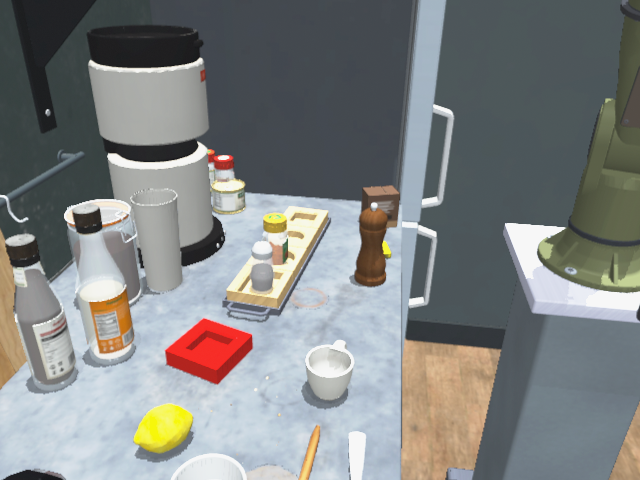

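The top view shows, left to right along the row: the shaker in the oblong pocket (289,195), the jar in the large round one (331,200), the empty small round pocket (374,207) and the empty small square pocket (417,212). The mill is at (331,283), the carton at (452,288) and the cup at (181,263). The red square thing at (209,181) is the decoy and is not used. The crop below should confirm this.

```bash
cat > h.py <<'E'
from station import *
import cv2,numpy as np
from scipy.spatial.transform import Rotation as R
def ray(c,u,v):
    f=240/np.tan(np.radians(c["fov_y"]/2));T=np.array(c["T"])
    return T[:3,3],T[:3,:3]@np.array([(u-c["cx"])/f,(v-c["cy"])/f,1])
def px2w(c,u,v,z):
    o,d=ray(c,u,v);return o+d*(z-o[2])/d[2]
def w2px(c,p):
    f=240/np.tan(np.radians(c["fov_y"]/2));T=np.array(c["T"]);q=T[:3,:3].T@(np.asarray(p)-T[:3,3])
    return np.array([c["cx"]+f*q[0]/q[2],c["cy"]+f*q[1]/q[2]])
def rot(s): q=s["eef_rot"];return R.from_quat([q[1],q[2],q[3],q[0]])
def togo(p,yaw=None):
    """offset in cm in tool axes to TCP p; yaw: of tool y axis (mod 180) with tool down -> turn about tool z, deg"""
    s=get_state();r=rot(s);print("TCP",np.round(s["ee_pos"],4),"offset cm",np.round(r.inv().apply(np.array(p)-s["ee_pos"])*100,2),end=" ")
    y=r.apply([0,1,0]);a=np.degrees(np.arctan2(y[1],y[0]));print("yaw_y %.1f"%a,"axis z",np.round(r.apply([0,0,1]),3),end=" ")
    if yaw is not None: print("turn about tool z %.1f"%((a-yaw+90)%180-90))
    else: print()
E
python3 - <<'E'
from h import *
c=get_calibration("top");im=cv2.imread("pics/top0.png")
for n,u,v,z in [("shaker",289,189,.102),("jar cap",332,189,.108),("pS",374,207,.03),("pJ",417,212,.03),("mill nut",332,277,.15),("carton top",453,287,.081),("cup",180,261,.054),("L end",269,197,.03),("R end",440,214,.03),("red",209,181,.02)]: print(n,np.round(px2w(c,u,v,z),3))
cw=get_calibration("wrist");print(cw["fov_y"],np.round(cw["T"],3).tolist())
cv2.imwrite("pics/crop1.png",cv2.resize(im[160:320,255:480],None,fx=3.5,fy=3.5,interpolation=cv2.INTER_CUBIC))
E
```

```text
shaker [0.617 0.221 0.102]
jar cap [0.616 0.137 0.108]
pS [0.6   0.046 0.03 ]
pJ [ 0.59  -0.043  0.03 ]
mill nut [0.442 0.138 0.15 ]
carton top [ 0.432 -0.099  0.081]
cup [0.479 0.437 0.054]
L end [0.618 0.265 0.03 ]
R end [ 0.586 -0.091  0.03 ]
red [0.653 0.393 0.02 ]
58.878442306932065 [[0.312, 0.899, 0.308, 0.124], [0.95, -0.295, -0.103, 0.643], [-0.001, 0.325, -0.946, 0.372], [0.0, 0.0, 0.0, 1.0]]
```

View pics/crop1.png

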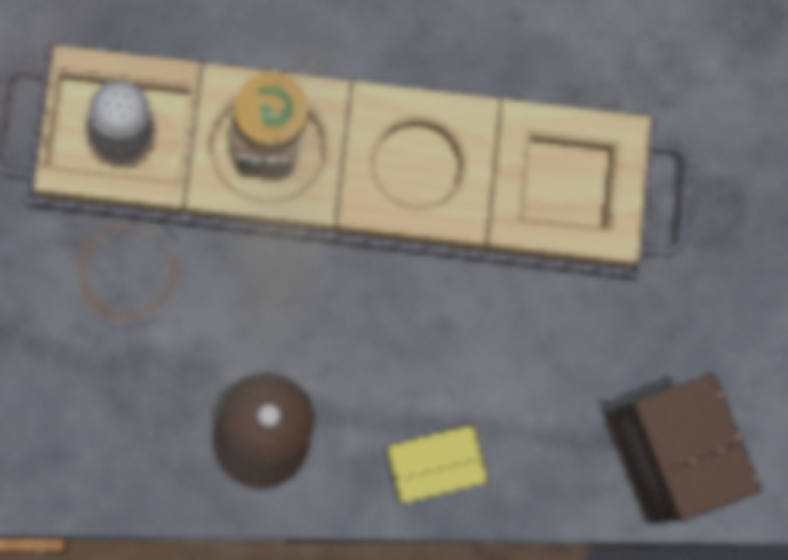

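The crop confirms it, left to right: oblong pocket holding the shaker, large round pocket holding the jar (slightly turned), small round pocket empty at crop (417,165), small square pocket empty at crop (567,180). The last is oak, and the red one lies elsewhere. The carton's top corners are at crop (636,402), (713,374), (760,490), (682,520).

Run:
```python
from h import *
c=get_calibration("top")
def P(u,v,z): return px2w(c,255+u/3.5,160+v/3.5,z)
K=np.array([P(55,45,.03),P(650,117,.03),P(637,265,.03),P(34,192,.03)]);print(np.round(K,3).tolist())
ctr=K.mean(0);d=(K[0]+K[3]-K[1]-K[2])[:2];print("row ctr",ctr,"yaw y-axis",np.degrees(np.arctan2(d[1],d[0])),"len",np.linalg.norm(d)/2)
d/=np.linalg.norm(d)
for n,k in zip("CMSJ",[1.5,.5,-.5,-1.5]): print(n,np.round(ctr[:2]+k*.09*d,4))
Q=np.array([P(*p,.081) for p in[(636,402),(713,374),(760,490),(682,520)]]);print("carton",Q.mean(0),np.linalg.norm(Q[1]-Q[0]),np.linalg.norm(Q[2]-Q[1]))
e=Q[1]-Q[0]+Q[2]-Q[3];print("short yaw",np.degrees(np.arctan2(e[1],e[0])))
togo([.6,.2,.25],-5)
```

```text
[[0.67, 0.263, 0.03], [0.63, -0.094, 0.03], [0.541, -0.083, 0.03], [0.58, 0.273, 0.03]]
row ctr [0.6052167  0.08981202 0.03      ] yaw y-axis 83.68422548604201 len 0.35868635571381735
C [0.6201 0.224 ]
M [0.6102 0.1345]
S [0.6003 0.0451]
J [ 0.5904 -0.0444]
carton [ 0.43082781 -0.10167972  0.081     ] 0.04622881452353895 0.06811068876418747
short yaw -69.243718651542
TCP [0.203  0.617  0.2303] offset cm [-50.74 -27.21  -1.92] yaw_y 71.8 axis z [-0.    -0.002 -1.   ] turn about tool z 76.8
```

Emit:
drive_tool(increments=[{"offset": [-3.34, -2.1, -0.14], "delta_rot": [0, 0, 0]}, {"offset": [-3.34, -2.1, -0.14], "delta_rot": [0, 0, 0]}, {"offset": [-3.34, -2.1, -0.14], "delta_rot": [0, 0, 0]}, {"offset": [-3.34, -2.1, -0.14], "delta_rot": [0, 0, 0]}, {"offset": [-3.34, -2.1, -0.14], "delta_rot": [0, 0, 0]}, {"offset": [-3.34, -2.1, -0.14], "delta_rot": [0, 0, 0]}, {"offset": [-3.34, -2.1, -0.14], "delta_rot": [0, 0, 0]}, {"offset": [-3.34, -2.1, -0.14], "delta_rot": [0, 0, 0]}, {"offset": [-3.34, -2.1, -0.14], "delta_rot": [0, 0, 0]}, {"offset": [-3.34, -2.1, -0.14], "delta_rot": [0, 0, 0]}])

```text
t: 0.93
ee_pos: [0.4555, 0.3118, 0.2452]
eef_rot: [-0.0, 0.158, 0.987, -0.0]
wrist_force: [1.0, -0.2, 0.6]
grip_width: 0.0855
```

Emit:
drive_tool(increments=[{"offset": [-3.34, -2.1, -0.14], "delta_rot": [0, 0, 0]}, {"offset": [-3.34, -2.1, -0.14], "delta_rot": [0, 0, 0]}, {"offset": [-3.34, -2.1, -0.14], "delta_rot": [0, 0, 0]}, {"offset": [-3.34, -2.1, -0.14], "delta_rot": [0, 0, 0]}, {"offset": [-3.34, -2.1, -0.14], "delta_rot": [0, 0, 0]}, {"offset": [0, 0, 0], "delta_rot": [0, 0, 7.1]}, {"offset": [0, 0, 0], "delta_rot": [0, 0, 7.1]}, {"offset": [0, 0, 0], "delta_rot": [0, 0, 7.1]}, {"offset": [0, 0, 0], "delta_rot": [0, 0, 7.1]}, {"offset": [0, 0, 0], "delta_rot": [0, 0, 7.1]}])

```text
t: 1.77
ee_pos: [0.5804, 0.1615, 0.2517]
eef_rot: [-0.0, 0.455, 0.891, -0.0]
wrist_force: [-0.2, 0.5, 0.7]
grip_width: 0.0853
```

Emit:
drive_tool(increments=[{"offset": [0, 0, 0], "delta_rot": [0, 0, 7.1]}, {"offset": [0, 0, 0], "delta_rot": [0, 0, 7.1]}, {"offset": [0, 0, 0], "delta_rot": [0, 0, 7.1]}, {"offset": [0, 0, 0], "delta_rot": [0, 0, 7.1]}, {"offset": [0, 0, 0], "delta_rot": [0, 0, 7.1]}, {"offset": [0, 0, 0], "delta_rot": [0, 0, 7.1]}, {"offset": [0, 0, 0], "delta_rot": [0, 0, 0]}, {"offset": [0, 0, 0], "delta_rot": [0, 0, 0]}])

```text
t: 2.43
ee_pos: [0.5804, 0.1617, 0.252]
eef_rot: [-0.0, 0.744, 0.668, -0.0]
wrist_force: [-0.3, -0.5, -0.1]
grip_width: 0.0856
```

Run:
```python
from h import *
togo([.58,.16,.25],-6.3)
c=get_calibration("wrist");im=snapshot("wrist");cv2.imwrite("pics/w1.png",im);np.save("w1.npy",c,allow_pickle=True)
print(get_state()["t"],np.round(c["T"],3).tolist())
for n,x,y in[("C",.6201,.224),("M",.6102,.1345),("S",.6003,.0451),("J",.5904,-.0444)]: print(n,w2px(c,[x,y,.03]))
```

```text
TCP [0.5804 0.1617 0.252 ] offset cm [-0.18 -0.02  0.2 ] yaw_y -6.1 axis z [-0.001 -0.    -1.   ] turn about tool z 0.2
2.4833 [[0.994, -0.1, -0.035, 0.59], [-0.106, -0.94, -0.323, 0.245], [-0.0, 0.325, -0.946, 0.394], [0.0, 0.0, 0.0, 1.0]]
C [359.40408755 114.23357451]
M [355.95495449 219.2779379 ]
S [352.99139968 309.18520378]
J [350.43159814 387.16801599]
```

View pics/w1.png

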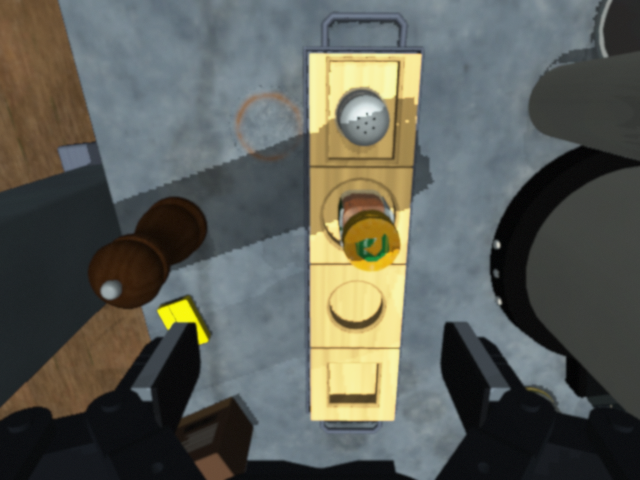

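Run:
```python
from h import *
c=np.load("w1.npy",allow_pickle=True).item()
K=np.array([px2w(c,*p,.03) for p in[(308,52),(422,52),(396,421),(310,420)]]);print(np.round(K,4).tolist())
ctr=K.mean(0);d=(K[0]+K[1]-K[2]-K[3])[:2];print(ctr,np.degrees(np.arctan2(d[1],d[0])),np.linalg.norm(d)/2)
d/=np.linalg.norm(d)
for n,k in zip("CMSJ",[1.5,.5,-.5,-1.5]): print(n,np.round(ctr[:2]+k*.09*d,4))
for n,u,v,z in[("shaker",363.5,117,.088),("shtop",366,122,.102),("jarcap",371,241,.108),("pS",357,305,.03),("pJ",354.5,383,.03),("mill",112,290,.15)]:print(n,np.round(px2w(c,u,v,z),4))
im=cv2.imread("pics/w1.png");cv2.imwrite("pics/crop2.png",cv2.resize(im[170:430,290:430],None,fx=2.3,fy=2.3,interpolation=cv2.INTER_CUBIC))
```

```text
[[0.5835, 0.2752, 0.03], [0.6727, 0.2658, 0.03], [0.6349, -0.0926, 0.03], [0.5443, -0.0816, 0.03]]
[0.60883158 0.09169901 0.03      ] 83.86367865687102 0.3596626473126033
C [0.6233 0.2259]
M [0.6136 0.1364]
S [0.604 0.047]
J [ 0.5944 -0.0425]
shaker [0.618  0.2252 0.088 ]
shtop [0.6181 0.2227 0.102 ]
jarcap [0.6152 0.1409 0.108 ]
pS [0.6045 0.0492 0.03  ]
pJ [ 0.595  -0.0397  0.03  ]
mill [0.4462 0.1407 0.15  ]
```

View pics/crop2.png

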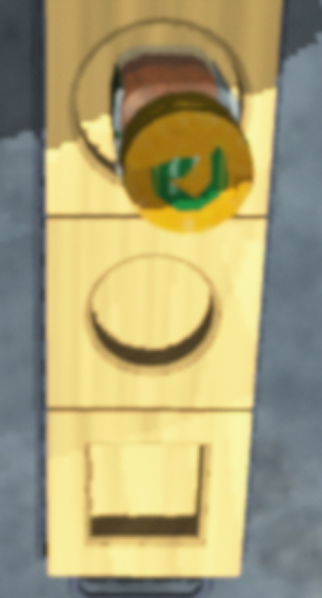

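Emit:
drive_tool(increments=[{"offset": [1.63, 0.77, 2.0], "delta_rot": [0, 0, 0]}, {"offset": [1.63, 0.77, 3.0], "delta_rot": [0, 0, 0]}, {"offset": [1.63, 0.77, 3.0], "delta_rot": [0, 0, 0]}, {"offset": [1.63, 0.77, 3.0], "delta_rot": [0, 0, 0]}, {"offset": [0, 0, 2.5], "delta_rot": [0, 0, 0]}, {"offset": [0, 0, 2.2], "delta_rot": [0, 0, 0]}, {"offset": [0, 0, 2.0], "delta_rot": [0, 0, 0]}, {"offset": [0, 0, 2.0], "delta_rot": [0, 0, 0]}, {"offset": [0, 0, 0], "delta_rot": [0, 0, 0]}, {"offset": [0, 0, 0], "delta_rot": [0, 0, 0]}])

```text
t: 3.32
ee_pos: [0.6175, 0.2227, 0.0543]
eef_rot: [-0.0, 0.744, 0.668, -0.001]
wrist_force: [-0.3, -0.7, 0.4]
grip_width: 0.0854
```

Emit:
drive_tool(increments=[{"offset": [0, 0, 0], "delta_rot": [0, 0, 0]}, {"offset": [0, 0, 0], "delta_rot": [0, 0, 0]}, {"offset": [0, 0, 0], "delta_rot": [0, 0, 0]}, {"offset": [0, 0, 0], "delta_rot": [0, 0, 0]}, {"offset": [0, 0, 0], "delta_rot": [0, 0, 0]}, {"offset": [0, 0, 0], "delta_rot": [0, 0, 0]}, {"offset": [0, 0, 0], "delta_rot": [0, 0, 0]}, {"offset": [0, 0, 0], "delta_rot": [0, 0, 0]}], gripper=1, force=30)

```text
t: 3.98
ee_pos: [0.6191, 0.2235, 0.0569]
eef_rot: [0.0, 0.745, 0.667, 0.001]
wrist_force: [-2.0, 0.5, 7.0]
grip_width: 0.0352
```

Run:
```python
from h import *
a=snapshot("wrist");b=snapshot("side");s=get_state();print(s["wrist_force"],s["grip_width"])
b=cv2.resize(b[170:330,180:393],None,fx=3,fy=3,interpolation=cv2.INTER_CUBIC)
cv2.imwrite("pics/g1.png",np.hstack([cv2.resize(a[240:,160:480],(400,300)),cv2.resize(b,(400,300))]))
```

```text
[-1.23262247 -0.60865755  6.51450587] 0.03553755299250382
```

View pics/g1.png

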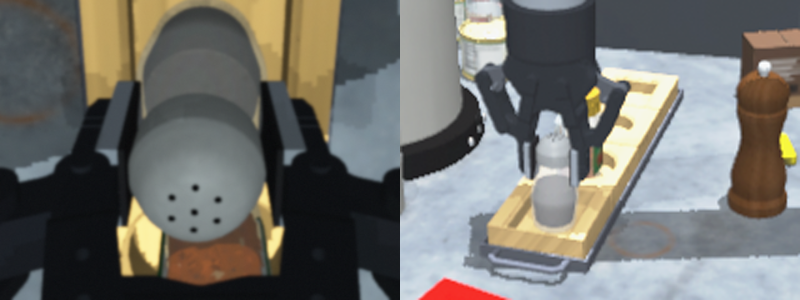

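Emit:
drive_tool(increments=[{"offset": [0, 0, -1], "delta_rot": [0, 0, 0]}, {"offset": [0, 0, -1.5], "delta_rot": [0, 0, 0]}, {"offset": [0, 0, -2.0], "delta_rot": [0, 0, 0]}, {"offset": [0, 0, -2], "delta_rot": [0, 0, 0]}, {"offset": [0, 0, -2], "delta_rot": [0, 0, 0]}, {"offset": [0, 0, -2], "delta_rot": [0, 0, 0]}, {"offset": [0, 0, -1.5], "delta_rot": [0, 0, 0]}, {"offset": [0, 0, 0], "delta_rot": [0, 0, 0]}])

```text
t: 4.75
ee_pos: [0.6204, 0.2235, 0.1797]
eef_rot: [0.001, 0.745, 0.667, 0.003]
wrist_force: [0.8, 0.3, -0.6]
grip_width: 0.035
```

Run:
```python
from h import *
a=snapshot("wrist");b=snapshot("side");s=get_state();print(s["wrist_force"],s["grip_width"])
togo([.6025,.046,.177],-6.2)
b=cv2.resize(b[100:260,180:393],None,fx=3,fy=3,interpolation=cv2.INTER_CUBIC)
cv2.imwrite("pics/g2.png",np.hstack([cv2.resize(a,(400,300)),cv2.resize(b,(400,300))]))
```

```text
[-0.09458627  1.05277293 -1.07312746] 0.035512783213531116
TCP [0.6185 0.2231 0.1756] offset cm [-17.78   0.36  -0.15] yaw_y -6.3 axis z [ 0.001  0.    -1.   ] turn about tool z -0.1
```

View pics/g2.png

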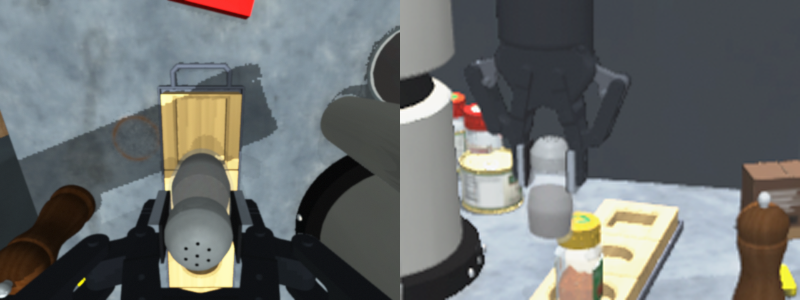

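Run:
```python
from h import *
c=get_calibration("wrist");s=get_state();p=np.array(s["ee_pos"])
print(w2px(c,p+[0,0,.045]),w2px(c,p+[0,.01,.045]), "foot",w2px(c,p-[0,0,.045]))
a=snapshot("wrist");cv2.imwrite("pics/g3.png",cv2.resize(a[200:480,200:440],None,fx=2,fy=2))
```

```text
[317.98396105 407.6318084 ] [313.90559915 377.80534989] foot [318.68377454 276.04136934]
```

View pics/g3.png

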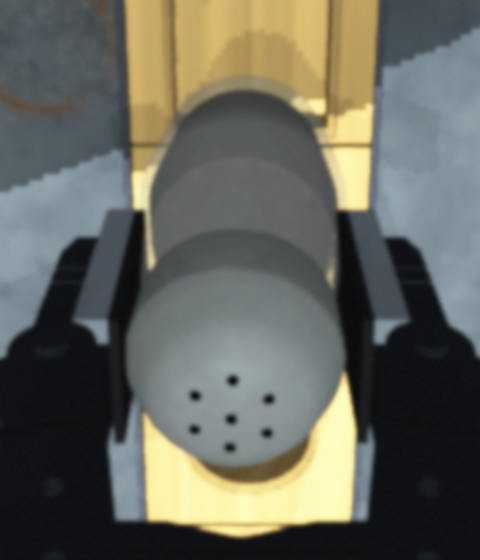

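Emit:
drive_tool(increments=[{"offset": [-2, 0.04, 0], "delta_rot": [0, 0, 0]}, {"offset": [-3.4, 0.06, 0], "delta_rot": [0, 0, 0]}, {"offset": [-3.5, 0.08, 0], "delta_rot": [0, 0, 0]}, {"offset": [-3.4, 0.06, 0], "delta_rot": [0, 0, 0]}, {"offset": [-3.4, 0.06, 0], "delta_rot": [0, 0, 0]}, {"offset": [-2.05, 0.04, 1.5], "delta_rot": [0, 0, 0]}, {"offset": [0, 0, 2.5], "delta_rot": [0, 0, 0]}, {"offset": [0, 0, 2.5], "delta_rot": [0, 0, 0]}, {"offset": [0, 0, 2], "delta_rot": [0, 0, 0]}, {"offset": [0, 0, 0], "delta_rot": [0, 0, 0]}])

```text
t: 5.73
ee_pos: [0.5975, 0.0459, 0.0841]
eef_rot: [-0.003, 0.745, 0.667, -0.005]
wrist_force: [-1.1, -0.6, -1.5]
grip_width: 0.0355
```

Run:
```python
from h import *
togo([.6025,.0465,.055],-6.2)
c=get_calibration("wrist");a=snapshot("wrist");p=np.array(get_state()["ee_pos"]);print("foot",w2px(c,p-[0,0,.045]))
for q in([.6025,.0465],[.6003,.0451],[.604,.047]): print(w2px(c,[*q,.03]))
cv2.imwrite("pics/g4.png",cv2.resize(a[60:480,180:460],None,fx=1.4,fy=1.4))
```

```text
TCP [0.5975 0.0459 0.0841] offset cm [0.13 0.52 2.91] yaw_y -6.3 axis z [-0.011 -0.002 -1.   ] turn about tool z -0.1
foot [323.15141811 277.23522673]
[329.7105431  265.98723917]
[325.62279113 268.98331021]
[332.60129936 264.7738365 ]
```

View pics/g4.png

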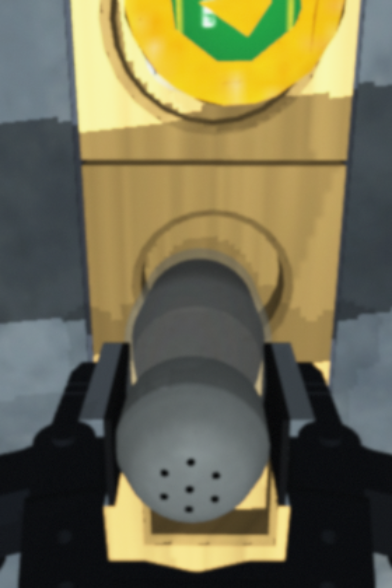

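Emit:
drive_tool(increments=[{"offset": [0, 0, 0], "delta_rot": [0, 0, 0]}, {"offset": [0, 0, 0], "delta_rot": [0, 0, 0]}, {"offset": [0, 0, 0], "delta_rot": [0, 0, 0]}])

```text
t: 6.03
ee_pos: [0.6034, 0.0465, 0.0919]
eef_rot: [0.001, 0.745, 0.667, 0.001]
wrist_force: [-0.3, -0.5, -2.4]
grip_width: 0.0356
```

Run:
```python
from h import *
togo([.6035,.0465,.055],-6.2)
c=get_calibration("wrist");a=snapshot("wrist");p=np.array(get_state()["ee_pos"]);print("foot",w2px(c,p-[0,0,.045]),w2px(c,p+[0,0.022,-.045]))
for q in([.6035,.0465],[.6035,.0755]): print(w2px(c,[*q,.03]))
g=a[60:480,180:460];cv2.imwrite("pics/g5.png",cv2.resize(g,None,fx=1.4,fy=1.4))
```

```text
TCP [0.6034 0.0465 0.0919] offset cm [0.   0.   3.69] yaw_y -6.3 axis z [ 0.003  0.001 -1.   ] turn about tool z -0.1
foot [318.31680464 275.94026809] [313.06851281 232.6690539 ]
[318.79578948 262.6995149 ]
[312.34520511 208.75344823]
```

View pics/g5.png

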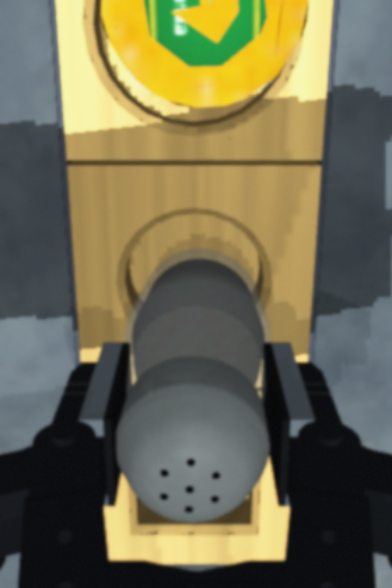

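Emit:
drive_tool(increments=[{"offset": [0, -0.1, 0.8], "delta_rot": [0, 0, 0]}, {"offset": [0, 0, 0.8], "delta_rot": [0, 0, 0]}, {"offset": [0, 0, 0.7], "delta_rot": [0, 0, 0]}, {"offset": [0, 0, 0.6], "delta_rot": [0, 0, 0]}, {"offset": [0, 0, 0.4], "delta_rot": [0, 0, 0]}, {"offset": [0, 0, 0.2], "delta_rot": [0, 0, 0]}, {"offset": [0, 0, 0], "delta_rot": [0, 0, 0]}, {"offset": [0, 0, 0], "delta_rot": [0, 0, 0]}, {"offset": [0, 0, 0], "delta_rot": [0, 0, 0]}])

```text
t: 6.83
ee_pos: [0.6008, 0.0466, 0.0569]
eef_rot: [-0.001, 0.745, 0.667, -0.0]
wrist_force: [-6.9, 0.1, 12.8]
grip_width: 0.0352
```

Emit:
drive_tool(increments=[{"offset": [0, -0.15, 0], "delta_rot": [0, 0, 0]}, {"offset": [0, 0, -0.1], "delta_rot": [0, 0, 0]}, {"offset": [0, 0, 0], "delta_rot": [0, 0, 0]}, {"offset": [0, 0, 0], "delta_rot": [0, 0, 0]}])

```text
t: 7.17
ee_pos: [0.6003, 0.0465, 0.0569]
eef_rot: [0.0, 0.745, 0.667, 0.0]
wrist_force: [-1.0, -0.4, 5.6]
grip_width: 0.0351
```

Emit:
drive_tool(increments=[{"offset": [0, 0, 0], "delta_rot": [0, 0, 0]}, {"offset": [0, 0, 0], "delta_rot": [0, 0, 0]}, {"offset": [0, 0, 0], "delta_rot": [0, 0, 0]}, {"offset": [0, 0, 0], "delta_rot": [0, 0, 0]}, {"offset": [0, 0, 0], "delta_rot": [0, 0, 0]}, {"offset": [0, 0, 0], "delta_rot": [0, 0, 0]}, {"offset": [0, 0, 0], "delta_rot": [0, 0, 0]}, {"offset": [0, 0, 0], "delta_rot": [0, 0, 0]}], gripper=-1)

```text
t: 7.83
ee_pos: [0.5998, 0.0466, 0.0563]
eef_rot: [0.0, 0.745, 0.667, 0.0]
wrist_force: [0.3, -0.3, 0.0]
grip_width: 0.0852
```

Emit:
drive_tool(increments=[{"offset": [0, 0, -1], "delta_rot": [0, 0, 0]}, {"offset": [0, 0, -2], "delta_rot": [0, 0, 0]}, {"offset": [0, 0, -3], "delta_rot": [0, 0, 0]}, {"offset": [0, 0, -3], "delta_rot": [0, 0, 0]}, {"offset": [0, 0, -3], "delta_rot": [0, 0, 0]}, {"offset": [2, 0, -3], "delta_rot": [0, 0, 0]}, {"offset": [3, 0, -3], "delta_rot": [0, 0, 0]}, {"offset": [2, 0, -1.5], "delta_rot": [0, 0, 0]}, {"offset": [0, 0, 0], "delta_rot": [0, 0, 0]}, {"offset": [0, 0, 0], "delta_rot": [0, 0, 0]}])

```text
t: 8.67
ee_pos: [0.6078, 0.1173, 0.2524]
eef_rot: [0.0, 0.744, 0.668, 0.001]
wrist_force: [-0.2, -0.3, -0.7]
grip_width: 0.0855
```

Emit:
drive_tool(increments=[{"offset": [0, 0, 0], "delta_rot": [0, 0, 0]}, {"offset": [0, 0, 0], "delta_rot": [0, 0, 0]}, {"offset": [0, 0, 0], "delta_rot": [0, 0, 0]}])

```text
t: 8.92
ee_pos: [0.6069, 0.1139, 0.2499]
eef_rot: [-0.0, 0.746, 0.666, -0.001]
wrist_force: [0.2, 0.1, 0.0]
grip_width: 0.0854
```

Run:
```python
from h import *
c=get_calibration("wrist");a=snapshot("wrist");togo([.6,.1,.25],-6.2);np.save("w2.npy",c,allow_pickle=True)
cv2.imwrite("pics/w2full.png",a)
cv2.imwrite("pics/w2.png",cv2.resize(a[0:480,220:480],None,fx=1.25,fy=1.25,interpolation=cv2.INTER_CUBIC))
```

```text
TCP [0.607  0.1141 0.25  ] offset cm [-1.48 -0.54 -0.  ] yaw_y -6.4 axis z [-0.001 -0.001 -1.   ] turn about tool z -0.2
```

View pics/w2.png

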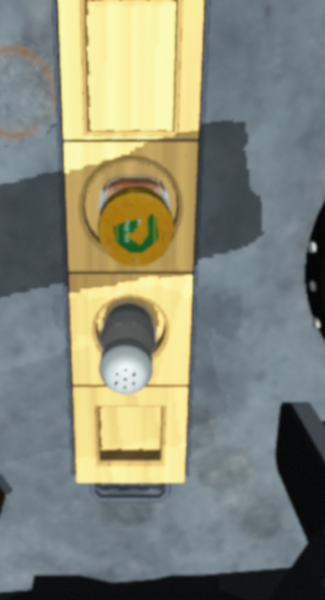

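The shaker now stands in the small round pocket at crop (128,330), and the jar pocket is free at crop (131,432). Next comes the jar: I'll hover over it and read its turn.

Emit:
drive_tool(increments=[{"offset": [0.86, 0.2, 2], "delta_rot": [0, 0, 0]}, {"offset": [0.86, 0.2, 3], "delta_rot": [0, 0, 0]}, {"offset": [0.86, 0.2, 3], "delta_rot": [0, 0, 0]}, {"offset": [0, 0, 2], "delta_rot": [0, 0, 0]}, {"offset": [0, 0, 1.2], "delta_rot": [0, 0, 0]}, {"offset": [0, 0, 0], "delta_rot": [0, 0, 0]}, {"offset": [0, 0, 0], "delta_rot": [0, 0, 0]}, {"offset": [0, 0, 0], "delta_rot": [0, 0, 0]}])

```text
t: 9.63
ee_pos: [0.6174, 0.14, 0.1405]
eef_rot: [0.001, 0.745, 0.667, 0.001]
wrist_force: [0.0, -0.7, 0.7]
grip_width: 0.0852
```

Run:
```python
from h import *
c=np.load("w2.npy",allow_pickle=True).item();print("cap w2",px2w(c,328.8,180.8,.108))
c=get_calibration("wrist");a=snapshot("wrist");togo([.615,.139,.06],-6.2);np.save("w3.npy",c,allow_pickle=True)
cv2.imwrite("pics/w3.png",cv2.resize(a[100:480,180:460],None,fx=1.55,fy=1.55,interpolation=cv2.INTER_CUBIC))
```

```text
cap w2 [0.61620154 0.13967383 0.108     ]
TCP [0.6175 0.1402 0.1408] offset cm [-0.16 -0.26  8.08] yaw_y -6.4 axis z [ 0.003  0.001 -1.   ] turn about tool z -0.2
```

View pics/w3.png

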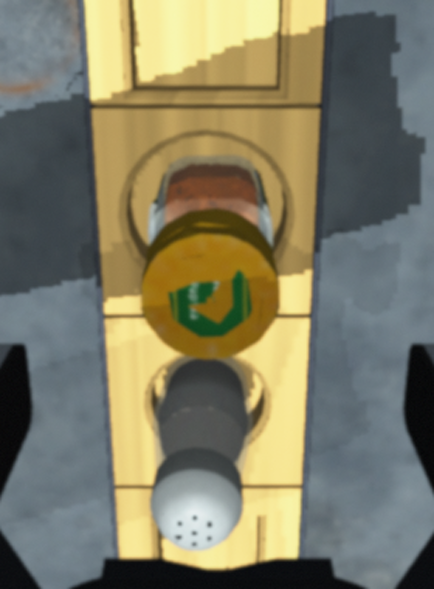

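The jar's near face edge runs from crop (170,170) to (252,160), so it is turned about 5-6° counter-clockwise. I'll match that turn before gripping.

Emit:
drive_tool(increments=[{"offset": [-0.13, -0.17, 0], "delta_rot": [0, 0, -5.5]}, {"offset": [0, 0, 1.5], "delta_rot": [0, 0, 0]}, {"offset": [0, 0, 2], "delta_rot": [0, 0, 0]}, {"offset": [0, 0, 2], "delta_rot": [0, 0, 0]}, {"offset": [0, 0, 1.5], "delta_rot": [0, 0, 0]}, {"offset": [0, 0, 1.2], "delta_rot": [0, 0, 0]}, {"offset": [0, 0, 0], "delta_rot": [0, 0, 0]}, {"offset": [0, 0, 0], "delta_rot": [0, 0, 0]}, {"offset": [0, 0, 0], "delta_rot": [0, 0, 0]}])

```text
t: 10.43
ee_pos: [0.6156, 0.1397, 0.0584]
eef_rot: [0.001, 0.712, 0.702, 0.001]
wrist_force: [0.2, 0.3, 0.3]
grip_width: 0.0856
```

Emit:
drive_tool(increments=[{"offset": [0, 0, 0], "delta_rot": [0, 0, 0]}, {"offset": [0, 0, 0], "delta_rot": [0, 0, 0]}, {"offset": [0, 0, 0], "delta_rot": [0, 0, 0]}, {"offset": [0, 0, 0], "delta_rot": [0, 0, 0]}, {"offset": [0, 0, 0], "delta_rot": [0, 0, 0]}, {"offset": [0, 0, 0], "delta_rot": [0, 0, 0]}, {"offset": [0, 0, 0], "delta_rot": [0, 0, 0]}, {"offset": [0, 0, 0], "delta_rot": [0, 0, 0]}], gripper=1, force=30)

```text
t: 11.1
ee_pos: [0.6149, 0.1397, 0.0576]
eef_rot: [0.0, 0.712, 0.702, 0.001]
wrist_force: [-0.8, -0.6, 5.8]
grip_width: 0.0409
```

Emit:
drive_tool(increments=[{"offset": [0, 0, -1], "delta_rot": [0, 0, 0]}, {"offset": [0, 0, -2], "delta_rot": [0, 0, 0]}, {"offset": [0, 0, -2.5], "delta_rot": [0, 0, 0]}, {"offset": [0, 0, -2.5], "delta_rot": [0, 0, 0]}, {"offset": [0, 0, -2.5], "delta_rot": [0, 0, 0]}, {"offset": [0, 0, -1.5], "delta_rot": [0, 0, 0]}, {"offset": [0, 0, 0], "delta_rot": [0, 0, 5.5]}, {"offset": [-1.5, 0, 0], "delta_rot": [0, 0, 0]}, {"offset": [-3, 0, 0], "delta_rot": [0, 0, 0]}, {"offset": [-3, 0, 0], "delta_rot": [0, 0, 0]}])

```text
t: 11.93
ee_pos: [0.6048, 0.0643, 0.1756]
eef_rot: [-0.0, 0.743, 0.669, -0.001]
wrist_force: [1.1, -1.9, -0.5]
grip_width: 0.0411
```

Emit:
drive_tool(increments=[{"offset": [-3, 0, 0], "delta_rot": [0, 0, 0]}, {"offset": [-3, 0, 0], "delta_rot": [0, 0, 0]}, {"offset": [-3, -0.1, 0], "delta_rot": [0, 0, 0]}, {"offset": [-1.8, 0, 1.5], "delta_rot": [0, 0, 0]}, {"offset": [0, 0, 2.5], "delta_rot": [0, 0, 0]}, {"offset": [0, 0, 2.5], "delta_rot": [0, 0, 0]}, {"offset": [0, 0, 1.5], "delta_rot": [0, 0, 0]}, {"offset": [0, 0, 0], "delta_rot": [0, 0, 0]}, {"offset": [0, 0, 0], "delta_rot": [0, 0, 0]}, {"offset": [0, 0, 0], "delta_rot": [0, 0, 0]}])

```text
t: 12.77
ee_pos: [0.5935, -0.043, 0.0975]
eef_rot: [0.0, 0.745, 0.667, 0.0]
wrist_force: [0.3, 0.0, -0.1]
grip_width: 0.0415
```

Emit:
drive_tool(increments=[{"offset": [0, 0, 0], "delta_rot": [0, 0, 0]}, {"offset": [0, 0, 0], "delta_rot": [0, 0, 0]}, {"offset": [0, 0, 0], "delta_rot": [0, 0, 0]}])

```text
t: 13.02
ee_pos: [0.5939, -0.0422, 0.0979]
eef_rot: [0.0, 0.745, 0.667, 0.001]
wrist_force: [-0.1, 0.2, -1.2]
grip_width: 0.041
```

Run:
```python
from h import *
togo([.5935,-.042,.0576],-6.2)
c=get_calibration("wrist");a=snapshot("wrist");p=np.array(get_state()["ee_pos"]);print("cap top",w2px(c,p+[0,0,.0504]))
r=rot(get_state())
for z in (.0,):
  for q in([-1,-1],[-1,1],[1,1],[1,-1]):
    print("mouth",np.round(w2px(c,np.array([.5935,-.042,.03])+r.apply([q[0]*.028,q[1]*.028,0]))),"foot",np.round(w2px(c,p+r.apply([q[0]*.021,q[1]*.021,.0456]))))
x0,y0,k=180,60,1.4
cv2.imwrite("pics/g6.png",cv2.resize(a[y0:480,x0:460],None,fx=k,fy=k,interpolation=cv2.INTER_CUBIC))
```

```text
TCP [ 0.5939 -0.0422  0.0979] offset cm [ 0.02 -0.05  4.02] yaw_y -6.3 axis z [ 0.002  0.    -1.   ] turn about tool z -0.1
cap top [317.67570682 421.22467927]
mouth [267. 305.] foot [276. 314.]
mouth [369. 305.] foot [361. 314.]
mouth [373. 207.] foot [364. 234.]
mouth [263. 207.] foot [273. 234.]
```

View pics/g6.png

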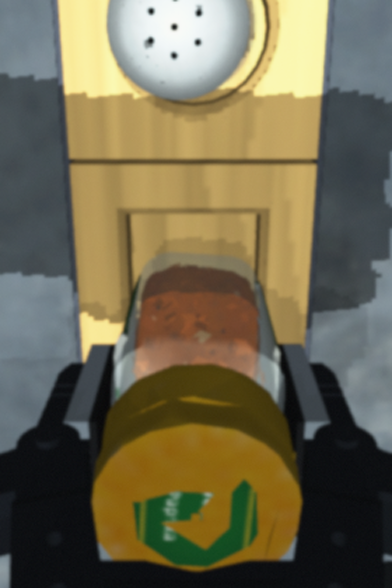

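Emit:
drive_tool(increments=[{"offset": [0, 0, 0.8], "delta_rot": [0, 0, 0]}, {"offset": [0, 0, 0.9], "delta_rot": [0, 0, 0]}, {"offset": [0, 0, 0.8], "delta_rot": [0, 0, 0]}, {"offset": [0, 0, 0.7], "delta_rot": [0, 0, 0]}, {"offset": [0, 0, 0.5], "delta_rot": [0, 0, 0]}, {"offset": [0, 0, 0.3], "delta_rot": [0, 0, 0]}, {"offset": [0, 0, 0], "delta_rot": [0, 0, 0]}, {"offset": [0, 0, 0], "delta_rot": [0, 0, 0]}, {"offset": [0, 0, 0], "delta_rot": [0, 0, 0]}])

```text
t: 13.82
ee_pos: [0.5927, -0.0423, 0.0576]
eef_rot: [-0.001, 0.745, 0.667, -0.0]
wrist_force: [-4.4, 0.1, 8.0]
grip_width: 0.0412
```

Emit:
drive_tool(increments=[{"offset": [0, -0.05, -0.05], "delta_rot": [0, 0, 0]}, {"offset": [0, 0, 0], "delta_rot": [0, 0, 0]}, {"offset": [0, 0, 0], "delta_rot": [0, 0, 0]}, {"offset": [0, 0, 0], "delta_rot": [0, 0, 0]}, {"offset": [0, 0, 0], "delta_rot": [0, 0, 0]}, {"offset": [0, 0, 0], "delta_rot": [0, 0, 0]}, {"offset": [0, 0, 0], "delta_rot": [0, 0, 0]}, {"offset": [0, 0, 0], "delta_rot": [0, 0, 0]}], gripper=-1)

```text
t: 14.48
ee_pos: [0.5928, -0.0422, 0.0572]
eef_rot: [-0.0, 0.745, 0.667, 0.0]
wrist_force: [0.4, 0.4, 0.1]
grip_width: 0.0854
```

Emit:
drive_tool(increments=[{"offset": [0, 0, -1], "delta_rot": [0, 0, 0]}, {"offset": [0, 0, -2], "delta_rot": [0, 0, 0]}, {"offset": [0, 0, -3], "delta_rot": [0, 0, 0]}, {"offset": [0, 0, -3.5], "delta_rot": [0, 0, 0]}, {"offset": [0, 0, -3.5], "delta_rot": [0, 0, 0]}, {"offset": [0, 0, -3.5], "delta_rot": [0, 0, 0]}, {"offset": [0, 0, -3], "delta_rot": [0, 0, 0]}, {"offset": [1, -1, 0], "delta_rot": [0, 0, 0]}, {"offset": [2.2, -2.3, 0], "delta_rot": [0, 0, 0]}, {"offset": [2.2, -2.3, 0], "delta_rot": [0, 0, 0]}])

```text
t: 15.32
ee_pos: [0.5431, 0.0168, 0.2538]
eef_rot: [0.001, 0.746, 0.666, 0.001]
wrist_force: [0.5, 1.0, 0.1]
grip_width: 0.0853
```

Emit:
drive_tool(increments=[{"offset": [2.2, -2.3, 0], "delta_rot": [0, 0, 0]}, {"offset": [2.2, -2.3, 0], "delta_rot": [0, 0, 0]}, {"offset": [2.2, -2.3, 0], "delta_rot": [0, 0, 0]}, {"offset": [2.2, -2.3, 0], "delta_rot": [0, 0, 0]}, {"offset": [2.1, -2.0, 0], "delta_rot": [0, 0, 0]}, {"offset": [0, 0, 0], "delta_rot": [0, 0, 0]}, {"offset": [0, 0, 0], "delta_rot": [0, 0, 0]}, {"offset": [0, 0, 0], "delta_rot": [0, 0, 0]}, {"offset": [0, 0, 0], "delta_rot": [0, 0, 0]}])

```text
t: 16.07
ee_pos: [0.4445, 0.1369, 0.2527]
eef_rot: [0.0, 0.746, 0.666, 0.0]
wrist_force: [0.5, -0.8, 0.4]
grip_width: 0.0855
```

Run:
```python
from h import *
c=get_calibration("wrist");a=snapshot("wrist");t=snapshot("top");cv2.imwrite("pics/top2.png",t)
togo([.444,.139,.101],-6.2);print(get_state()["t"])
np.save("w4.npy",c,allow_pickle=True);cv2.imwrite("pics/w4.png",a)
e=w2px(c,[.444,.139,.15]);u,v=e.astype(int);print("exp",e)
g=a[v-40:min(480,v+40),u-40:u+40].min(2)
n,l,st,ce=cv2.connectedComponentsWithStats((g>130).astype(np.uint8))
for i in range(1,n):
    if st[i,4]>15: print(st[i],ce[i]+[u-40,v-40],px2w(c,*(ce[i]+[u-40,v-40]),.149))
```

```text
TCP [0.4444 0.137  0.2524] offset cm [ 0.19 -0.07 15.14] yaw_y -6.5 axis z [ 0. -0. -1.] turn about tool z -0.3
16.1667
exp [317.6316851  234.04298956]
[ 31  32  15  15 165] [314.67878788 233.03636364] [0.44224514 0.13951288 0.149     ]
```

Emit:
drive_tool(increments=[{"offset": [0.19, -0.15, 1], "delta_rot": [0, 0, 0.3]}, {"offset": [0, 0, 2.5], "delta_rot": [0, 0, 0]}, {"offset": [0, 0, 2.5], "delta_rot": [0, 0, 0]}, {"offset": [0, 0, 2.5], "delta_rot": [0, 0, 0]}, {"offset": [0, 0, 2.5], "delta_rot": [0, 0, 0]}, {"offset": [0, 0, 2.1], "delta_rot": [0, 0, 0]}, {"offset": [0, 0, 2], "delta_rot": [0, 0, 0]}, {"offset": [0, 0, 0], "delta_rot": [0, 0, 0]}, {"offset": [0, 0, 0], "delta_rot": [0, 0, 0]}, {"offset": [0, 0, 0], "delta_rot": [0, 0, 0]}])

```text
t: 17.0
ee_pos: [0.4431, 0.1403, 0.102]
eef_rot: [0.0, 0.747, 0.665, 0.0]
wrist_force: [0.2, 0.2, -0.2]
grip_width: 0.0858
```

Emit:
drive_tool(increments=[{"offset": [0, 0, 0], "delta_rot": [0, 0, 0]}, {"offset": [0, 0, 0], "delta_rot": [0, 0, 0]}, {"offset": [0, 0, 0], "delta_rot": [0, 0, 0]}, {"offset": [0, 0, 0], "delta_rot": [0, 0, 0]}, {"offset": [0, 0, 0], "delta_rot": [0, 0, 0]}, {"offset": [0, 0, 0], "delta_rot": [0, 0, 0]}, {"offset": [0, 0, 0], "delta_rot": [0, 0, 0]}, {"offset": [0, 0, 0], "delta_rot": [0, 0, 0]}], gripper=1, force=40)

```text
t: 17.67
ee_pos: [0.443, 0.1408, 0.1025]
eef_rot: [0.0, 0.747, 0.665, 0.001]
wrist_force: [-2.1, -0.3, 5.8]
grip_width: 0.0469
```

Emit:
drive_tool(increments=[{"offset": [0, 0, -0.6], "delta_rot": [0, 0, 0]}, {"offset": [0, 0, -1.2], "delta_rot": [0, 0, 0]}, {"offset": [0, 0, -1.6], "delta_rot": [0, 0, 0]}, {"offset": [0, 0, -1.6], "delta_rot": [0, 0, 0]}, {"offset": [0, 0, -1], "delta_rot": [0, 0, 0]}, {"offset": [0, 0, 0], "delta_rot": [0, 0, 0]}, {"offset": [0, 0, 0], "delta_rot": [0, 0, 0]}])

```text
t: 18.25
ee_pos: [0.4426, 0.1404, 0.1615]
eef_rot: [0.0, 0.747, 0.665, 0.001]
wrist_force: [-0.3, 0.4, -1.5]
grip_width: 0.0462
```

Emit:
drive_tool(increments=[{"offset": [0.05, 0.7, 0], "delta_rot": [0, 0, 0]}, {"offset": [0.1, 1.5, 0], "delta_rot": [0, 0, 0]}, {"offset": [0.2, 2.3, 0], "delta_rot": [0, 0, 0]}, {"offset": [0.2, 2.5, 0], "delta_rot": [0, 0, 0]}, {"offset": [0.2, 2.5, 0], "delta_rot": [0, 0, 0]}, {"offset": [0.2, 2.5, 0], "delta_rot": [0, 0, 0]}, {"offset": [0.2, 2.4, 0], "delta_rot": [0, 0, 0]}, {"offset": [0.15, 1.6, 0], "delta_rot": [0, 0, 0]}, {"offset": [0.1, 0.9, 0], "delta_rot": [0, 0, 0]}, {"offset": [0, 0, 0], "delta_rot": [0, 0, 0]}])

```text
t: 19.08
ee_pos: [0.613, 0.134, 0.1596]
eef_rot: [0.0, 0.747, 0.665, -0.001]
wrist_force: [-0.7, -0.4, -1.6]
grip_width: 0.0469
```

Emit:
drive_tool(increments=[{"offset": [0, 0, 0], "delta_rot": [0, 0, 0]}, {"offset": [0, 0, 0], "delta_rot": [0, 0, 0]}, {"offset": [0, 0, 0], "delta_rot": [0, 0, 0]}, {"offset": [0, 0, 0], "delta_rot": [0, 0, 0]}])

```text
t: 19.42
ee_pos: [0.6112, 0.1351, 0.1615]
eef_rot: [-0.0, 0.746, 0.665, 0.0]
wrist_force: [-0.1, -0.3, -1.1]
grip_width: 0.0466
```

Run:
```python
from h import *
togo([.613,.136,.1025],-6.2)
c=get_calibration("wrist");a=snapshot("wrist");p=np.array(get_state()["ee_pos"]);r=rot(get_state())
print("nut",w2px(c,p+[0,0,.047]),"foot ctr",w2px(c,p-[0,0,.1025]),"foot back",w2px(c,p+r.apply([.029,0,.1025])),"L/R",w2px(c,p+r.apply([0,-.029,.1025])),w2px(c,p+r.apply([0,.029,.1025])))
m=np.array([.613,.136,.03]);print("mouth back",w2px(c,m+r.apply([.035,0,0])),w2px(c,m+r.apply([.0,-.035,0])),w2px(c,m+r.apply([0,.035,0])))
cv2.imwrite("pics/g7.png",cv2.resize(a[80:480,160:480],None,fx=1.5,fy=1.5,interpolation=cv2.INTER_CUBIC))
```

```text
TCP [0.6112 0.1351 0.1615] offset cm [0.11 0.17 5.9 ] yaw_y -6.6 axis z [-0.     0.001 -1.   ] turn about tool z -0.4
nut [318.5393122  413.03910401] foot ctr [319.35528991 237.4417394 ] foot back [319.37437413 190.43652013] L/R [271.63747953 237.29155956] [367.11020256 237.33933346]
mouth back [321.74918547 169.86217609] [269.54360018 221.8285226 ] [373.76448118 221.88144127]
```

View pics/g7.png

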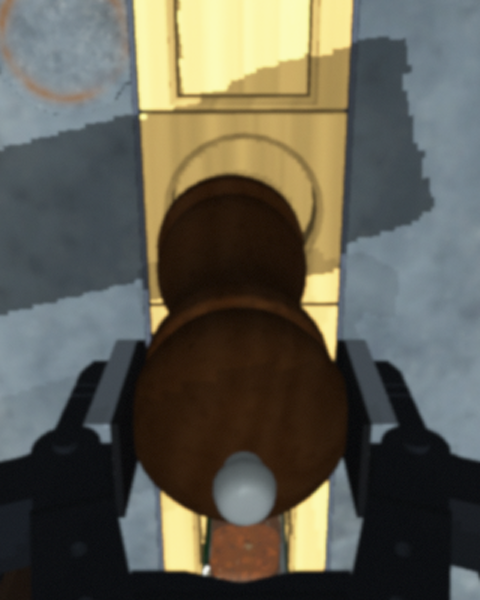

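The mill's foot is centred at crop (232,~245), about 3 mm short of the pocket in both directions: mouth columns 170-318, back rim row 134. The mill hangs about 2° off. I'll shift to correct the foot and then lower.

Emit:
drive_tool(increments=[{"offset": [0.4, 0.45, 0], "delta_rot": [0, 0, 0.3]}, {"offset": [0, 0, 0.8], "delta_rot": [0, 0, 0]}, {"offset": [0, 0, 1.0], "delta_rot": [0, 0, 0]}, {"offset": [0, 0, 1.0], "delta_rot": [0, 0, 0]}, {"offset": [0, 0, 0.6], "delta_rot": [0, 0, 0]}, {"offset": [0, 0, 0], "delta_rot": [0, 0, 0]}, {"offset": [0, 0, 0], "delta_rot": [0, 0, 0]}, {"offset": [0, 0, 0], "delta_rot": [0, 0, 0]}])

```text
t: 20.13
ee_pos: [0.617, 0.1381, 0.1274]
eef_rot: [0.0, 0.748, 0.663, 0.0]
wrist_force: [-0.4, 0.3, -0.5]
grip_width: 0.0464
```

Emit:
drive_tool(increments=[{"offset": [0, 0, 0.5], "delta_rot": [0, 0, 0]}, {"offset": [0, 0, 0.6], "delta_rot": [0, 0, 0]}, {"offset": [0, 0, 0.5], "delta_rot": [0, 0, 0]}, {"offset": [0, 0, 0.4], "delta_rot": [0, 0, 0]}, {"offset": [0, 0, 0.3], "delta_rot": [0, 0, 0]}, {"offset": [0, 0, 0], "delta_rot": [0, 0, 0]}, {"offset": [0, 0, 0], "delta_rot": [0, 0, 0]}, {"offset": [0, 0, 0], "delta_rot": [0, 0, 0]}])

```text
t: 20.8
ee_pos: [0.6191, 0.1405, 0.1139]
eef_rot: [-0.001, 0.748, 0.664, 0.004]
wrist_force: [-13.2, -1.4, 41.8]
grip_width: 0.0464
```

The floor came 12 mm earlier than I commanded, since the pocket floor is raised. The mill is fully down (TCP 0.114 against 0.1145 expected), so I'll ease off and release.

Emit:
drive_tool(increments=[{"offset": [0, -0.1, -0.6], "delta_rot": [0, 0, 0]}, {"offset": [0, -0.1, -0.4], "delta_rot": [0, 0, 0]}, {"offset": [0, 0, 0], "delta_rot": [0, 0, 0]}, {"offset": [0, 0, 0], "delta_rot": [0, 0, 0]}, {"offset": [0, 0, 0], "delta_rot": [0, 0, 0]}])

```text
t: 21.22
ee_pos: [0.6151, 0.1385, 0.1144]
eef_rot: [0.0, 0.748, 0.663, 0.0]
wrist_force: [-0.5, -0.4, 5.4]
grip_width: 0.0464
```

Emit:
drive_tool(increments=[{"offset": [0, 0, 0], "delta_rot": [0, 0, 0]}, {"offset": [0, 0, 0], "delta_rot": [0, 0, 0]}, {"offset": [0, 0, 0], "delta_rot": [0, 0, 0]}, {"offset": [0, 0, 0], "delta_rot": [0, 0, 0]}, {"offset": [0, 0, 0], "delta_rot": [0, 0, 0]}, {"offset": [0, 0, 0], "delta_rot": [0, 0, 0]}, {"offset": [0, 0, 0], "delta_rot": [0, 0, 0]}, {"offset": [0, 0, 0], "delta_rot": [0, 0, 0]}], gripper=-1)

```text
t: 21.88
ee_pos: [0.6149, 0.1385, 0.1143]
eef_rot: [0.0, 0.748, 0.663, 0.0]
wrist_force: [-0.1, -0.3, -0.2]
grip_width: 0.0856
```

Emit:
drive_tool(increments=[{"offset": [0, 0, -1], "delta_rot": [0, 0, 0]}, {"offset": [0, 0, -2], "delta_rot": [0, 0, 0]}, {"offset": [0, 0, -2.5], "delta_rot": [0, 0, 0]}, {"offset": [0, 0, -3], "delta_rot": [0, 0, 0]}, {"offset": [0, 0, -3], "delta_rot": [0, 0, 0]}, {"offset": [0, 0, -2.5], "delta_rot": [0, 0, 0]}, {"offset": [-1.4, -0.8, 0], "delta_rot": [0, 0, 0]}, {"offset": [-2.9, -1.7, 0], "delta_rot": [0, 0, 0]}, {"offset": [-2.9, -1.7, 0], "delta_rot": [0, 0, 0]}, {"offset": [-2.9, -1.7, 0], "delta_rot": [0, 0, 0]}])

```text
t: 22.72
ee_pos: [0.5435, 0.0443, 0.2552]
eef_rot: [0.0, 0.748, 0.663, 0.0]
wrist_force: [-0.1, -0.5, 0.1]
grip_width: 0.0852
```

Emit:
drive_tool(increments=[{"offset": [-2.9, -1.7, 0], "delta_rot": [0, 0, 0]}, {"offset": [-2.9, -1.7, 0], "delta_rot": [0, 0, 0]}, {"offset": [-2.9, -1.7, 0], "delta_rot": [0, 0, 0]}, {"offset": [-2.9, -1.7, 0], "delta_rot": [0, 0, 0]}, {"offset": [-2.9, -1.7, 0], "delta_rot": [0, 0, 0]}, {"offset": [-1.45, -1.05, 0], "delta_rot": [0, 0, 0]}, {"offset": [0, 0, 0], "delta_rot": [0, 0, 6.9]}, {"offset": [0, 0, 0], "delta_rot": [0, 0, 6.9]}, {"offset": [0, 0, 0], "delta_rot": [0, 0, 6.9]}, {"offset": [0, 0, 0], "delta_rot": [0, 0, 6.9]}])

```text
t: 23.55
ee_pos: [0.4301, -0.102, 0.2553]
eef_rot: [0.0, 0.887, 0.463, 0.001]
wrist_force: [-0.6, -0.9, -0.4]
grip_width: 0.0854
```

Emit:
drive_tool(increments=[{"offset": [0, 0, 1], "delta_rot": [0, 0, 6.9]}, {"offset": [0, 0, 1], "delta_rot": [0, 0, 6.9]}, {"offset": [0, 0, 1], "delta_rot": [0, 0, 6.9]}, {"offset": [0, 0, 1], "delta_rot": [0, 0, 6.9]}, {"offset": [0, 0, 1], "delta_rot": [0, 0, 6.9]}, {"offset": [0, 0, 0], "delta_rot": [0, 0, 0]}, {"offset": [0, 0, 0], "delta_rot": [0, 0, 0]}, {"offset": [0, 0, 0], "delta_rot": [0, 0, 0]}])

```text
t: 24.22
ee_pos: [0.4306, -0.1018, 0.2053]
eef_rot: [0.0, 0.983, 0.183, 0.001]
wrist_force: [-0.3, -0.2, -0.9]
grip_width: 0.0853
```

Run:
```python
from h import *
c=get_calibration("wrist");a=snapshot("wrist");togo([.431,-.102,.036],-69.2)
r=rot(get_state());np.save("w5.npy",c,allow_pickle=True);cv2.imwrite("pics/w5f.png",a)
b=np.array([.431,-.102,.081]);e=[np.deg2rad(-69.2)];s=np.array([np.cos(e[0]),np.sin(e[0]),0]);l=np.array([-s[1],s[0],0])
print([np.round(w2px(c,b+i*.0245*s+j*.0355*l)).tolist() for i,j in((-1,-1),(-1,1),(1,1),(1,-1))])
cv2.imwrite("pics/w5.png",cv2.resize(a[160:480,120:520],None,fx=1.8,fy=1.8,interpolation=cv2.INTER_CUBIC))
```

```text
TCP [ 0.4307 -0.1017  0.2053] offset cm [-1.000e-02  3.000e-02  1.693e+01] yaw_y -68.9 axis z [ 0.002  0.    -1.   ] turn about tool z 0.3
[[284.0, 277.0], [281.0, 173.0], [359.0, 174.0], [355.0, 277.0]]
```

View pics/w5.png

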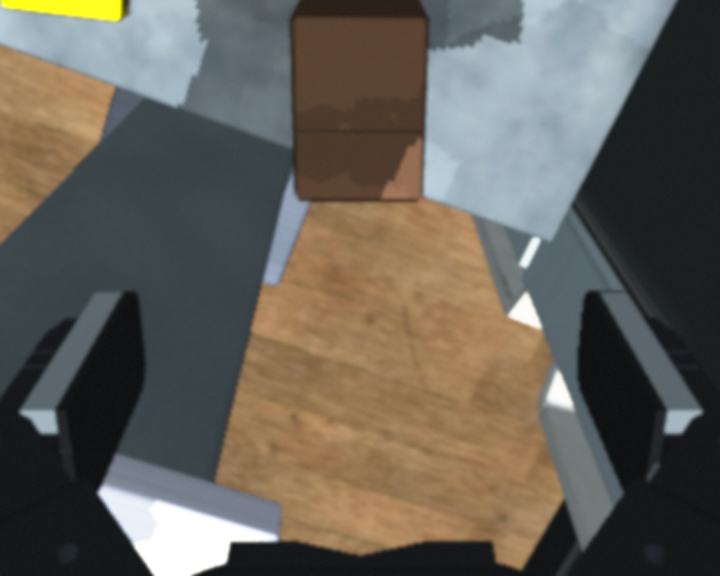

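Carton top corners are at crop (292,17), (427,17), (424,200), (297,200). That is the expected shape and yaw, lying 3 mm further along tool x. I'll descend with that shift.

Emit:
drive_tool(increments=[{"offset": [0.3, 0, 1.5], "delta_rot": [0, 0, 0.3]}, {"offset": [0, 0, 2.5], "delta_rot": [0, 0, 0]}, {"offset": [0, 0, 2.5], "delta_rot": [0, 0, 0]}, {"offset": [0, 0, 2.5], "delta_rot": [0, 0, 0]}, {"offset": [0, 0, 2.5], "delta_rot": [0, 0, 0]}, {"offset": [0, 0, 2.4], "delta_rot": [0, 0, 0]}, {"offset": [0, 0, 1.8], "delta_rot": [0, 0, 0]}, {"offset": [0, 0, 1.2], "delta_rot": [0, 0, 0]}, {"offset": [0, 0, 0], "delta_rot": [0, 0, 0]}, {"offset": [0, 0, 0], "delta_rot": [0, 0, 0]}])

```text
t: 25.1
ee_pos: [0.4332, -0.1005, 0.0356]
eef_rot: [0.0, 0.984, 0.18, -0.0]
wrist_force: [-0.2, -0.2, 0.6]
grip_width: 0.0856
```

Emit:
drive_tool(increments=[{"offset": [0, 0, 0], "delta_rot": [0, 0, 0]}, {"offset": [0, 0, 0], "delta_rot": [0, 0, 0]}, {"offset": [0, 0, 0], "delta_rot": [0, 0, 0]}, {"offset": [0, 0, 0], "delta_rot": [0, 0, 0]}, {"offset": [0, 0, 0], "delta_rot": [0, 0, 0]}, {"offset": [0, 0, 0], "delta_rot": [0, 0, 0]}, {"offset": [0, 0, 0], "delta_rot": [0, 0, 0]}, {"offset": [0, 0, 0], "delta_rot": [0, 0, 0]}], gripper=1, force=40)

```text
t: 25.77
ee_pos: [0.434, -0.1005, 0.0364]
eef_rot: [-0.0, 0.984, 0.18, 0.001]
wrist_force: [-0.9, 1.0, 6.8]
grip_width: 0.0481
```

Emit:
drive_tool(increments=[{"offset": [0, 0, -0.8], "delta_rot": [0, 0, 0]}, {"offset": [0, 0, -2], "delta_rot": [0, 0, 0]}, {"offset": [0, 0, -2.5], "delta_rot": [0, 0, 0]}, {"offset": [0, 0, -2], "delta_rot": [0, 0, 0]}, {"offset": [0, 0, -0.7], "delta_rot": [0, 0, -7]}, {"offset": [0, 0, 0], "delta_rot": [0, 0, -7]}, {"offset": [0, 0, 0], "delta_rot": [0, 0, -7]}, {"offset": [0, 0, 0], "delta_rot": [0, 0, -7]}, {"offset": [0, 0, 0], "delta_rot": [0, 0, -7]}, {"offset": [0, 0, 0], "delta_rot": [0, 0, -7]}])

```text
t: 26.6
ee_pos: [0.4326, -0.1006, 0.1155]
eef_rot: [-0.0, 0.853, 0.523, -0.0]
wrist_force: [-0.7, -0.4, -1.2]
grip_width: 0.048
```

Emit:
drive_tool(increments=[{"offset": [0, 0, 0], "delta_rot": [0, 0, -7]}, {"offset": [0, 0, 0], "delta_rot": [0, 0, -7]}, {"offset": [0, 0, 0], "delta_rot": [0, 0, -7]}, {"offset": [1.3, 0, 0], "delta_rot": [0, 0, 0]}, {"offset": [2.5, 0, 0], "delta_rot": [0, 0, 0]}, {"offset": [3, 0, 0], "delta_rot": [0, 0, 0]}, {"offset": [3, 0, 0], "delta_rot": [0, 0, 0]}, {"offset": [3, 0, 0], "delta_rot": [0, 0, 0]}, {"offset": [3, 0, 0], "delta_rot": [0, 0, 0]}, {"offset": [3, 0, 0], "delta_rot": [0, 0, 0]}])

```text
t: 27.43
ee_pos: [0.4533, 0.0876, 0.1156]
eef_rot: [0.0, 0.745, 0.667, 0.0]
wrist_force: [1.0, -0.8, -0.5]
grip_width: 0.0478
```

Emit:
drive_tool(increments=[{"offset": [3, 0, 0], "delta_rot": [0, 0, 0]}, {"offset": [3, 0, 0], "delta_rot": [0, 0, 0]}, {"offset": [3, 0, 0], "delta_rot": [0, 0, 0]}, {"offset": [2.5, 0, 0], "delta_rot": [0, 0, 0]}, {"offset": [1.5, 0, 0], "delta_rot": [0, 0, 0]}, {"offset": [0, 0, 0], "delta_rot": [0, 0, 0]}, {"offset": [0, 0, 0], "delta_rot": [0, 0, 0]}, {"offset": [0, 0, 0], "delta_rot": [0, 0, 0]}])

```text
t: 28.1
ee_pos: [0.4679, 0.2137, 0.1152]
eef_rot: [0.0, 0.746, 0.666, -0.001]
wrist_force: [0.2, 0.3, -1.1]
grip_width: 0.0479
```

Run:
```python
from h import *
togo([.6227,.2254,.095],-6.2);print(get_state()["grip_width"])
```

```text
TCP [0.4679 0.2137 0.1152] offset cm [ 2.89 15.25  2.01] yaw_y -6.4 axis z [-0.001 -0.001 -1.   ] turn about tool z -0.2
0.047918071333765515
```

Now to a hover over the oblong pocket; the fit is checked numerically from edge profiles.

Emit:
drive_tool(increments=[{"offset": [1, 0.8, 0], "delta_rot": [0, 0, -0.2]}, {"offset": [1, 1.6, 0], "delta_rot": [0, 0, 0]}, {"offset": [0.9, 2.4, 0], "delta_rot": [0, 0, 0]}, {"offset": [0, 2.5, 0], "delta_rot": [0, 0, 0]}, {"offset": [0, 2.5, 0], "delta_rot": [0, 0, 0]}, {"offset": [0, 2.5, 0], "delta_rot": [0, 0, 0]}, {"offset": [0, 2, 0.7], "delta_rot": [0, 0, 0]}, {"offset": [0, 0.95, 1], "delta_rot": [0, 0, 0]}, {"offset": [0, 0, 0.3], "delta_rot": [0, 0, 0]}, {"offset": [0, 0, 0], "delta_rot": [0, 0, 0]}])

```text
t: 28.93
ee_pos: [0.6219, 0.2255, 0.0939]
eef_rot: [-0.0, 0.745, 0.667, -0.002]
wrist_force: [-1.0, 0.4, -1.9]
grip_width: 0.0482
```

Emit:
drive_tool(increments=[{"offset": [0, 0, 0], "delta_rot": [0, 0, 0]}, {"offset": [0, 0, 0], "delta_rot": [0, 0, 0]}, {"offset": [0, 0, 0], "delta_rot": [0, 0, 0]}, {"offset": [0, 0, 0], "delta_rot": [0, 0, 0]}])

```text
t: 29.27
ee_pos: [0.6224, 0.2286, 0.0961]
eef_rot: [-0.0, 0.744, 0.669, 0.001]
wrist_force: [-1.1, 0.2, -1.5]
grip_width: 0.0481
```

Run:
```python
from h import *
togo([.6227,.2254,.048],-6.2)
c=get_calibration("wrist");a=snapshot("wrist");s=get_state();p=np.array(s["ee_pos"]);r=rot(s);cv2.imwrite("pics/g8f.png",a)
P=lambda o,x,y,z:np.round(w2px(c,o+r.apply([x,y,z])),1)
print("carton top back L/R",P(p,.0355,-.0245,-.045),P(p,.0355,.0245,-.045),"foot back L/R",P(p,.0355,-.0245,.036),P(p,.0355,.0245,.036))
m=np.array([.6227,.2254,.03])
print("mouth back L/R",P(m,.0425,-.0315,0),P(m,.0425,.0315,0),"insert back L/R",P(m,.044,-.044,0),P(m,.044,.044,0),"pocket inner floor back",P(m,.0395,-.0285,.018))
u=int(P(p,.0355,0,0)[0])
col=a[:,u-3:u+4].mean(1)
g=np.abs(np.diff(cv2.GaussianBlur(col.astype(np.float32),(1,5),1),axis=0)).sum(1)
print("col",u,[(i,int(g[i])) for i in range(60,440) if g[i]>8 and g[i]==g[max(0,i-3):i+4].max()])
for v in (int((P(m,.0425,0,0)[1]+P(p,.0355,0,.036)[1])/2),int(P(p,.0355,0,.036)[1])+25):
    row=a[v-2:v+3].mean(0);g=np.abs(np.diff(cv2.GaussianBlur(row.astype(np.float32),(1,5),1),axis=0)).sum(1)
    print("row",v,[(i,int(g[i])) for i in range(200,440) if g[i]>8 and g[i]==g[i-3:i+4].max()])
cv2.imwrite("pics/g8.png",cv2.resize(a[40:480,180:460],None,fx=1.35,fy=1.35,interpolation=cv2.INTER_CUBIC))
```

```text
TCP [0.6224 0.2286 0.0961] offset cm [-0.32  0.06  4.81] yaw_y -6.1 axis z [ 0.001  0.001 -1.   ] turn about tool z 0.1
carton top back L/R [221.1 292.8] [414.9 292.8] foot back L/R [262.2 209.2] [375.4 209.3]
mouth back L/R [256.6 186.1] [383.3 186.1] insert back L/R [231.2 183.1] [408.7 183.2] pocket inner floor back [267.1 184.6]
col 318 [(112, 34), (117, 43), (122, 43), (127, 34), (147, 54), (159, 37), (163, 34), (172, 21), (182, 76), (190, 22), (205, 17), (213, 98), (293, 16), (423, 19), (427, 19)]
row 197 [(219, 11), (227, 16), (233, 89), (245, 30), (258, 30), (268, 73), (292, 11), (321, 9), (354, 8), (373, 94), (384, 23), (409, 67)]
row 234 [(235, 84), (254, 100), (384, 99), (406, 70)]
```

Emit:
drive_tool(increments=[{"offset": [-0.1, 0.1, 0], "delta_rot": [0, 0, 0]}, {"offset": [0, 0, 0.8], "delta_rot": [0, 0, 0]}, {"offset": [0, 0, 0.9], "delta_rot": [0, 0, 0]}, {"offset": [0, 0, 0.9], "delta_rot": [0, 0, 0]}, {"offset": [0, 0, 0.8], "delta_rot": [0, 0, 0]}, {"offset": [0, 0, 0.7], "delta_rot": [0, 0, 0]}, {"offset": [0, 0, 0.5], "delta_rot": [0, 0, 0]}, {"offset": [0, 0, 0.2], "delta_rot": [0, 0, 0]}, {"offset": [0, 0, 0], "delta_rot": [0, 0, 0]}, {"offset": [0, 0, 0], "delta_rot": [0, 0, 0]}])

```text
t: 30.15
ee_pos: [0.623, 0.2268, 0.0484]
eef_rot: [-0.0, 0.744, 0.668, -0.001]
wrist_force: [-4.7, -1.9, 7.8]
grip_width: 0.0481
```

Emit:
drive_tool(increments=[{"offset": [0, 0, 0], "delta_rot": [0, 0, 0]}, {"offset": [0, 0, 0], "delta_rot": [0, 0, 0]}])

```text
t: 30.32
ee_pos: [0.623, 0.2268, 0.0484]
eef_rot: [-0.0, 0.744, 0.668, -0.001]
wrist_force: [-4.5, -2.3, 6.9]
grip_width: 0.0477
```

Emit:
drive_tool(increments=[{"offset": [0, -0.05, -0.05], "delta_rot": [0, 0, 0]}, {"offset": [0, 0, 0], "delta_rot": [0, 0, 0]}, {"offset": [0, 0, 0], "delta_rot": [0, 0, 0]}, {"offset": [0, 0, 0], "delta_rot": [0, 0, 0]}, {"offset": [0, 0, 0], "delta_rot": [0, 0, 0]}, {"offset": [0, 0, 0], "delta_rot": [0, 0, 0]}, {"offset": [0, 0, 0], "delta_rot": [0, 0, 0]}, {"offset": [0, 0, 0], "delta_rot": [0, 0, 0]}], gripper=-1)

```text
t: 30.98
ee_pos: [0.6231, 0.2271, 0.0477]
eef_rot: [0.0, 0.744, 0.668, -0.0]
wrist_force: [0.7, -0.7, 0.4]
grip_width: 0.0854
```

Emit:
drive_tool(increments=[{"offset": [0, 0, -1], "delta_rot": [0, 0, 0]}, {"offset": [0, 0, -2], "delta_rot": [0, 0, 0]}, {"offset": [0, 0, -3], "delta_rot": [0, 0, 0]}, {"offset": [0, 0, -3], "delta_rot": [0, 0, 0]}, {"offset": [0, 0, -3.5], "delta_rot": [0, 0, 0]}, {"offset": [0, 0, -3.5], "delta_rot": [0, 0, 0]}, {"offset": [0, 0, -3], "delta_rot": [0, 0, 0]}, {"offset": [0, 0, -3], "delta_rot": [0, 0, 0]}, {"offset": [0, 0, -2], "delta_rot": [0, 0, 0]}, {"offset": [0, 0, -1], "delta_rot": [0, 0, 0]}])

```text
t: 31.82
ee_pos: [0.6242, 0.2273, 0.3028]
eef_rot: [0.001, 0.744, 0.668, 0.003]
wrist_force: [0.6, 0.8, -0.3]
grip_width: 0.0851
```

Emit:
drive_tool(increments=[{"offset": [0, -2, 0], "delta_rot": [0, 0, 0]}, {"offset": [0, -3, 0], "delta_rot": [0, 0, 0]}, {"offset": [0, -3, 0], "delta_rot": [0, 0, 0]}, {"offset": [0, -2, 0], "delta_rot": [0, 0, 0]}, {"offset": [0, 0, 0], "delta_rot": [0, 0, 0]}, {"offset": [0, 0, 0], "delta_rot": [0, 0, 0]}, {"offset": [0, 0, 0], "delta_rot": [0, 0, 0]}, {"offset": [0, 0, 0], "delta_rot": [0, 0, 0]}, {"offset": [0, 0, 0], "delta_rot": [0, 0, 0]}])

```text
t: 32.57
ee_pos: [0.5244, 0.2371, 0.2974]
eef_rot: [0.0, 0.744, 0.668, -0.0]
wrist_force: [1.0, -0.4, -0.3]
grip_width: 0.0852
```

Run:
```python
from h import *
togo([.6,.2,.3]);w=snapshot("wrist");s=snapshot("side");t=snapshot("top")
R_=lambda x,sz:cv2.resize(x,sz,interpolation=cv2.INTER_CUBIC)
L=np.vstack([R_(s[140:340,200:440],(440,366)),R_(t[150:240,160:460],(440,132))])
cv2.imwrite("pics/fin.png",np.hstack([L,R_(w[:,220:560],(354,498))]))
d0=cv2.absdiff(cv2.imread("pics/top0.png"),t)[235:295,155:215];print("cup diff",d0.max(),d0.mean())
```

```text
TCP [0.5244 0.2371 0.2974] offset cm [-2.88  7.91 -0.26] yaw_y -6.2 axis z [-0.    -0.001 -1.   ] 
cup diff 3 0.6691666666666667
```

View pics/fin.png

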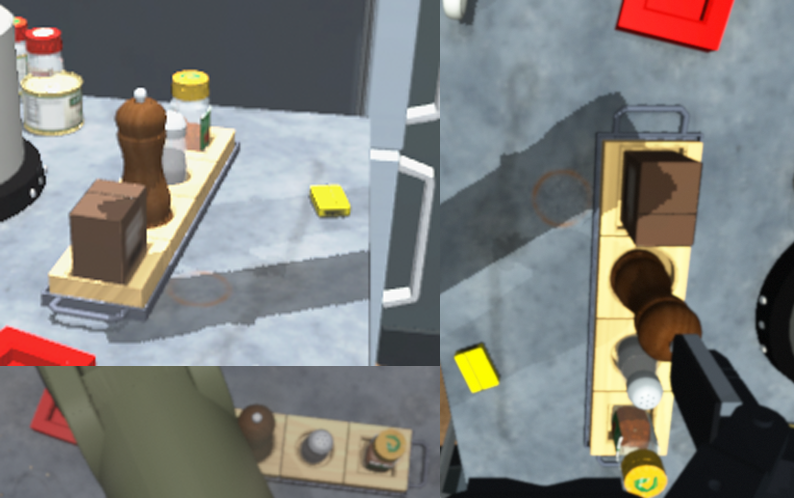

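The final composite shows all four upright in the caddy: carton at (108,230), mill at (143,150), shaker at (174,145) and jar at (190,110) in the side view. Cup pixels are unchanged, and the gripper is clear.

```bash
python3 -c "
from station import *
print(job_done())"
```

```text
the job is handed in; nothing more can be done
None
```

All four things now stand upright in their own pockets, and the job is handed in at about 33 s of the 102 s allowed. I moved the shaker first, then the jar, the mill and the carton.

**What the last checks showed**
- **Seating:** each thing was released at the tool height expected for the pocket floor, to within 1 mm.
- **Upright:** the final side and wrist pictures show all four upright in the right pockets.
- **Cup:** its pixels in the top picture did not change.
- **Gripper:** it was open and clear of everything at hand-in.

**What went wrong or disagreed**
- **Mill:** I lowered it about 1 cm too far in command, because I forgot that the pocket floor is 12 mm up. The wrist force briefly read about 42 N up and 13 N sideways. That is well under the 120 N wrist limit. It reached the floor through the held mill, so I judge it not to be the gripper's body pressing. I eased off before releasing.
- **Mill tilt:** it hung about 2° off upright in the grip before placing. It looks upright after release.
- **Shaker grip:** the opening read 35 mm where I expected 40 to 44 mm, but the hold was firm.
- **Camera estimates:** the top and wrist pictures disagreed by about 2 to 4 mm on the pocket positions. I used the close wrist views for placing.

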